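# Gauge the cold-brew canister

### The arm

A 7-joint arm with a two-finger parallel gripper is mounted at the origin on the work surface. World frame = base frame: x ahead of the robot, y to its left, z up, the work surface at z = 0. Lengths are in m, angles in rad, forces in N, time in s.
With the tool pointing down it reaches from about 0.425 to 0.875 m from the base axis. Payload 4.7 kg.
Tool frame: the origin (TCP) lies at the very end of the fingers, on their centre line; the grasp point (between the pads) lies 19 mm behind it (env.grip_point_offset is the distance from the TCP to the grasp point, in m); z points along the fingers, x is the direction in which the jaws open and shut, and the axes are right-handed (so a half turn about z gives the same grasp; the last joint's range is limited). The gripper opens to 87 mm and grips with 3 to 60 N. Pads are 19 mm wide; open, the fingers measure 117 mm over their backs; the gripper's body (75 mm by 190 mm) begins 51 mm behind the grasp point.
Start: joints at [1.15, 0.321, -0.07, 1.45, 0.023, 1.371, -0.057], TCP at [0.274, -0.59, 0.223] pointing down, gripper open.
Joint ranges: [-2.86, 2.86], [-0.3, 2.09], [-1.38, 1.24], [0.06, 2.45], [-1.56, 4.7], [0.09, 2.05], [-2.69, 2.69]. Speed limits (rad/s): [2.57, 2.57, 3.14, 3.14, 3.14, 3.14, 3.14].

### API

Orientations are given as a unit quaternion [x, y, z, w].
In Python, from bench import env gives the robot as it stands.
- The arm moves only by the tool apply_moves, never from a script. Its argument "plan" is a list that holds one entry, the list of rows, each a list of 7 numbers: the turn, a rotation vector about the tool's x, y, z in rad, then the shift along the tool's x, y, z in mm, then the closure, from -1 (fully open) to 1 (shut). In form: [[[ax, ay, az, dx, dy, dz, claw], ...]]. A call has exactly 10 rows; each row is the pose to reach, as a shift and turn from the pose commanded when the call began, along the tool's axes at that moment; what a row does not reach only later rows make up. A row lasts 1/8 s, in which the tool goes at most 62.5 mm and 10.7 degrees, less where a joint would pass 70% of its speed; a pose out of reach is approached as far as the arm can. A call with a gripper value outside its range is refused whole. The fingers move at their own pace and stop on an object; "force" is the grip in N (left out, the last holds). Time passes only in rows, so rows that repeat a pose let the fingers close, or fill a call up. It gives the time, the measured TCP pose, the force and the opening at its end, in the units of the state.
- env.get_obs(): the state, without advancing time (a new reading comes with each control period).
- env.read_camera(name): name is "scene" or "top"; returns (picture, depth): 384x512x3 uint8, red, green, blue; 384x512 float32, m along the optical axis (not along the pixel's ray), 0 where there is no reading.
- env.get_calibration(name): a dict with "mtx" (3x3 intrinsics, pixels), "position" and "orientation" of the camera in the world. Camera axes: x right, y down, z forward; pixel columns grow to the right and rows downward; lengths in m; the calibration is good to about 2 mm. A picture is of the moment at which its call begins. get_calibration takes no time and is no camera call.
- env.finish_job(): hands the job in, once; it reports no verdict.
The state is a dict: "t": time; "joint_positions": joint angles; "joint_velocities": joint speeds; "joint_efforts": joint torques, N m; "tool_pos": TCP position; "orientation": TCP orientation; "force": force on the tool from outside, world axes, zero at the start; "ft_torque": the same for the moment, N m; "opening": finger opening in m.
Only numpy, scipy, OpenCV 4.12 (cv2) and the standard library are available. Lean on these libraries where they do the work, as an engineer would, in place of code of your own. Each camera call takes 0.05 s, during which the arm holds its last target. There are 200 camera calls.

### The job

Check the gas pressure of the steel cold-brew canister: take the stick gauge, push its mouth over the valve stem on the canister's lid until the mouth is fully home on the lid, and hold it there a second so that the pressure pushes the rod out. Press gently, feeling for the stem, because it bends under a hard push. Then stand the gauge upright on the floor of the steel dish, gently, with its rod still out for reading, and leave the other things where they are.

Things in the scene. Friction and masses are not known exactly. Their poses are not given: they have to be found in the camera images.
- gauge_centre (a point): Centre of the loose stick gauge, half-way up its axis: a plain aluminium tube 30 mm across and 100 mm tall with two thin dark bands, about 240 g, standing upright with its mouth down. A bore 15.6 mm across runs through it. z points from the mouth to the rod end.
- gauge_grip (a point): Where to grip the gauge's tube: on its axis, 32 mm above its centre and 18 mm below the tube's top, all sides free, 30 mm across. The rod's black button, 18 mm across, tops out 24.5 mm above this point when in and needs up to 24 mm more room below the palm. A firm grip (40 to 60 N) is needed to press.
- gauge_mouth (a point): Centre of the gauge's lower end, 50 mm below its centre; z as the gauge. The rod's foot waits in the bore 8 mm above the mouth.
- rod (a joint): How far the rod stands out of the top of the gauge, in m: 0 in, at most 0.024. It moves out against a spring (0.35 N per mm) and 8 N of friction, which keeps it out when the gauge is lifted off. With the gauge fully home on the valve it comes out some 6 to 20 mm, more for a higher pressure.
- lid_centre (a point): Centre of the flat top of the canister's lid (90 mm across), 156 mm above the table. z is up. One brass valve stem 12 mm across stands 32 mm out of the lid, its top 5 mm coned to 7 mm across. Its axis is 6.5 mm from this centre, on a side that differs each time and is not measured: find it by feel or by sight.
- keg_middle (a point): Middle of the steel canister, half-way up: 130 mm across, 150 mm tall without its lid, fixed. Its gas holds the valve stem up with a steady 10.5 to 15 N: below that the stem stands like a fixed post, above it the stem sinks (up to 30 mm), and it rises again when let go.
- dish_floor (a point): Centre of the inner floor of the shallow square steel dish, 110 mm outside, walls 4 mm thick and 12 mm high, its floor 4 mm above the table; fixed.
- gauge: The gauge as a whole; its origin is at its mouth, z towards the rod end.
- keg: The canister as a whole; its origin is the centre of its underside.
- dish: The dish as a whole; its origin is the centre of its underside.
There are look-alikes about, which are no part of the job. Of the things that look like the gauge, take the one that is farthest to the robot's right at the start. What is shaped like the keg but green is not meant.

How it is judged:
On the way:
1. the gauge is pressed fully home over the valve stem: mouth within 3 mm of the lid's top, upright, rod out, for 0.8 s (z of gauge_mouth in the frame of lid_centre below 0.003 m and horizontal distance between gauge_mouth and lid_centre below 0.01 m and angle between gauge_mouth's own z axis and vertical below 0.12 rad and value of joint rod above 0.0035 m), for 0.8 s.
At the end, for the whole second after the job is handed in: The gauge stands upright (within 0.06 rad) and at rest on the floor of the dish, its mouth within 3 mm of the floor and within 45 mm of the dish's centre, with its rod still more than 3 mm out (horizontal distance between gauge_mouth and dish_floor below 0.045 m and z of gauge_mouth in the frame of dish_floor below 0.003 m and angle between gauge_mouth's own z axis and vertical below 0.06 rad and value of joint rod above 0.003 m and linear speed of gauge below 0.02 m/s); the robot touches nothing.
It fails at once if the gauge bears on the canister or its valve with more than 40 N (contact force between gauge and keg above 40 N).
It fails at once if the gauge is banged on the dish (more than 60 N) (contact force between gauge and dish above 60 N).
It fails at once if the gauge is let drop from more than about 1 cm (falls faster than 0.45 m/s, out of the fingers) (linear speed of gauge above 0.45 m/s and contact force between gauge and the fingers below 0.1 N).
It fails at once if a bystander is moved more than 3 cm (distance of any of tamper, pitcher, bean_jar, mug, sugar, paper_cups, scoop from where it was at the start of the episode above 0.03 m).
It also fails if it takes over 72 s, if anything falls off the work surface, if the arm or the gripper's body presses on something with over 40 N, if the wrist force passes 120 N, or if a joint passes its speed limit or range.

## Working session

There is one attempt and no reset: what is moved stays moved. The work goes in short steps, Python scripts to look and compute and a tool call to move; the robot and the scene stay as the last step left them, time stands still between calls to the robot, and variables do not carry over. Pictures are saved under pics/ and viewed, about 8 in all and at most 12, crops included, and the job is handed in when it is done.

Besides the shell and the picture viewer there is one more tool, called after ">>>" by a JSON object that holds its "fn" and its "kwargs", one argument or row to a line. apply_moves: Moves the arm, as the interface text tells. Its arguments: {"type":"object","properties":{"plan":{"type":"array"},"force":{"type":"number"}},"required":["plan"]}

```bash
mkdir -p pics; ls; python3 - <<'E'
from bench import env
import cv2,numpy as np
o=env.get_obs(); print({k:np.round(v,3) for k,v in o.items()})
for n in("scene","top"):
    p,d=env.read_camera(n); np.savez(f"pics/{n}0.npz",p=p,d=d)
    cv2.imwrite(f"pics/{n}0.png",p[:,:,::-1]); c=env.get_calibration(n); print(n,c)
a=np.load("pics/scene0.npz")["p"];b=np.load("pics/top0.npz")["p"]
E
```

```text
pics
{'t': np.float64(0.0), 'joint_positions': array([ 1.15 ,  0.322, -0.07 ,  1.452,  0.023,  1.371, -0.057]), 'joint_velocities': array([ 0.   , -0.001, -0.001, -0.   , -0.001,  0.001,  0.   ]), 'joint_efforts': array([ 0.0000e+00, -4.9129e+01, -4.0400e-01, -3.1252e+01, -6.4000e-02,
        4.4000e-02,  0.0000e+00]), 'tool_pos': array([ 0.274, -0.589,  0.221]), 'orientation': array([ 0.843, -0.538, -0.001, -0.   ]), 'force': array([ 0.336,  0.787, -0.376]), 'ft_torque': array([-0.039, -0.011,  0.042]), 'opening': np.float64(0.087)}
scene {'mtx': array([[376.81938778,   0.        , 254.55081749],
       [  0.        , 376.81938778, 184.4784621 ],
       [  0.        ,   0.        ,   1.        ]]), 'position': array([1.39096993, 0.16165054, 0.59756023]), 'orientation': array([ 0.55144785,  0.68137442, -0.36818121, -0.30996251])}
top {'mtx': array([[412.68695232,   0.        , 256.52615447],
       [  0.        , 412.68695232, 194.85300546],
       [  0.        ,   0.        ,   1.        ]]), 'position': array([0.50385446, 0.01014143, 1.11437296]), 'orientation': array([-0.69758024,  0.71424502, -0.04553044,  0.03410039])}
```

View pics/scene0.png

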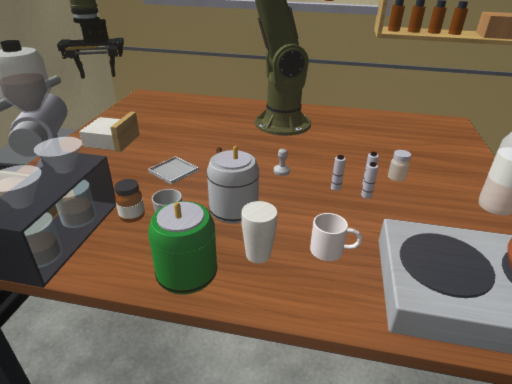

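View pics/top0.png

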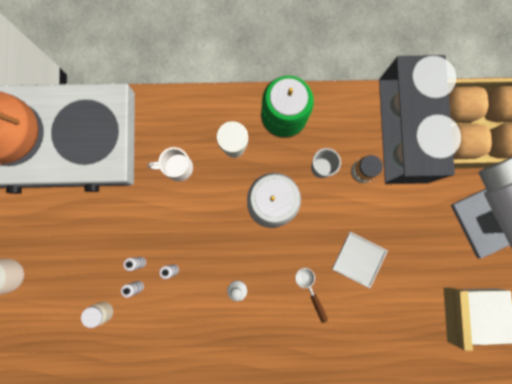

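The scene view shows the steel canister at (234,183) with its brass stem at (235,152), and the dish at (173,169). There are three gauges at (337,172), (372,165) and (369,180). In the top view the gauge farthest to the robot's right is at (169,271), the lid at (274,199) and the dish at (360,260).

```bash
cat > h.py <<'E'
from bench import env
import cv2,numpy as np
from scipy.spatial.transform import Rotation as R
def cloud(n,d):
    c=env.get_calibration(n);K=c["mtx"];v,u=np.mgrid[:384,:512]
    P=np.stack([(u-K[0,2])*d/K[0,0],(v-K[1,2])*d/K[1,1],d],-1)
    P=P@R.from_quat(c["orientation"]).as_matrix().T+c["position"]; P[d<=0]=np.nan; return P
def box(P,x0,x1,y0,y1): 
    return P[y0:y1,x0:x1].reshape(-1,3)
def circ(q):
    A=np.c_[2*q[:,:2],np.ones(len(q))];s=np.linalg.lstsq(A,(q[:,:2]**2).sum(1),rcond=None)[0]
    return s[:2],np.sqrt(s[2]+s[0]**2+s[1]**2)
E
python3 - <<'E'
from h import *
T=np.load("pics/top0.npz");S=np.load("pics/scene0.npz")
P=cloud("top",T["d"]);Q=cloud("scene",S["d"])
def rep(nm,q): print(nm,len(q),'mean',q.mean(0).round(4),'mid',((q.min(0)+q.max(0))/2).round(4),'span',np.ptp(q,axis=0).round(3))
for nm,b in dict(g1=(155,185,258,285),g2=(120,150,253,273),g3=(118,148,277,300)).items():
    q=box(P,*b); rep(nm+' top',q[q[:,2]>.09])
q=box(Q,325,350,148,195); q=q[(q[:,2]>.02)]; rep('g1 scene',q[q[:,2]<.1]); 
q=box(P,240,310,165,235); l=q[abs(q[:,2]-.156)<.008]; rep('lid',l)
s=q[q[:,2]>.17]; rep('stem top',s)
q=box(Q,205,265,140,185); l=q[abs(q[:,2]-.156)<.006]; rep('lid sc',l); s=q[q[:,2]>.168]; rep('stem sc',s)
q=box(P,325,395,225,295); d=q[(q[:,2]>.008)]; rep('dish rim',d)
f=q[(q[:,2]>.001)&(q[:,2]<.007)]; rep('floor',f)
d=d[:,:2].astype(np.float32); print(cv2.minAreaRect(d*1000))
c=env.get_calibration("top")
b=cv2.resize(T["p"][165:235,235:310],None,fx=8,fy=8,interpolation=cv2.INTER_CUBIC)
cv2.imwrite("pics/lid.png",b[:,:,::-1])
hsv=cv2.cvtColor(T["p"],cv2.COLOR_RGB2HSV)[165:235,235:310]
m=(hsv[...,1]>80)&(T["d"][165:235,235:310]<.98); v,u=np.nonzero(m); print(np.c_[u+235,v+165,hsv[m]][:40].tolist())
for nm,b in dict(tamper=(225,250,278,302),spoon=(293,330,265,325),jar=(78,115,300,330),sieve=(310,342,146,180),mug=(150,195,146,182),cup=(214,250,120,160)).items():
    q=box(P,*b); rep(nm,q[q[:,2]>.008])
E
```

```text
g1 top 125 mean [0.437  0.2163 0.1025] mid [0.4361 0.2166 0.1011] span [0.029 0.027 0.022]
g2 top 132 mean [0.4585 0.302  0.1019] mid [0.4584 0.3034 0.1005] span [0.027 0.028 0.02 ]
g3 top 136 mean [0.396  0.3076 0.1022] mid [0.3958 0.3089 0.1014] span [0.028 0.029 0.022]
g1 scene 271 mean [0.4445 0.2175 0.0625] mid [0.4389 0.218  0.0601] span [0.027 0.03  0.08 ]
lid 1733 mean [ 0.6047 -0.0474  0.1546] mid [ 0.606  -0.0478  0.1549] span [0.112 0.113 0.014]
stem top 25 mean [ 0.6017 -0.0411  0.1853] mid [ 0.6025 -0.0411  0.1821] span [0.011 0.009 0.019]
lid sc 628 mean [ 0.6128 -0.0447  0.1549] mid [ 0.6059 -0.0457  0.1559] span [0.104 0.107 0.012]
stem sc 42 mean [ 0.6042 -0.0399  0.1786] mid [ 0.6038 -0.0402  0.1787] span [0.01  0.01  0.021]
dish rim 357 mean [ 0.4499 -0.2795  0.0116] mid [ 0.4502 -0.2831  0.0131] span [0.145 0.157 0.01 ]
floor 2675 mean [ 0.4493 -0.2787  0.0034] mid [ 0.4501 -0.2817  0.004 ] span [0.187 0.195 0.006]
((466.7046203613281, -287.0445556640625), (111.12185668945312, 146.22593688964844), 61.91654586791992)
[[293, 165, 14, 164, 170], [306, 168, 14, 164, 1
[... 343 characters left out ...]
[272, 199, 20, 161, 174], [273, 199, 20, 139, 198], [274, 199, 19, 84, 216], [272, 200, 19, 88, 154], [235, 212, 14, 164, 171], [240, 220, 14, 164, 176]]
tamper 310 mean [0.3813 0.0483 0.0368] mid [0.3777 0.0493 0.0453] span [0.049 0.05  0.074]
spoon 388 mean [ 0.3604 -0.1505  0.0155] mid [ 0.3619 -0.1459  0.0162] span [0.139 0.077 0.016]
jar 593 mean [0.3368 0.3918 0.0677] mid [0.3335 0.3981 0.0493] span [0.054 0.053 0.082]
sieve 510 mean [ 0.7067 -0.1926  0.0563] mid [ 0.7018 -0.188   0.049 ] span [0.07  0.07  0.082]
mug 616 mean [0.7119 0.2078 0.0509] mid [0.7107 0.2167 0.0469] span [0.076 0.107 0.078]
cup 856 mean [0.7575 0.0488 0.1198] mid [0.7762 0.0494 0.0697] span [0.104 0.074 0.123]
```

View pics/lid.png

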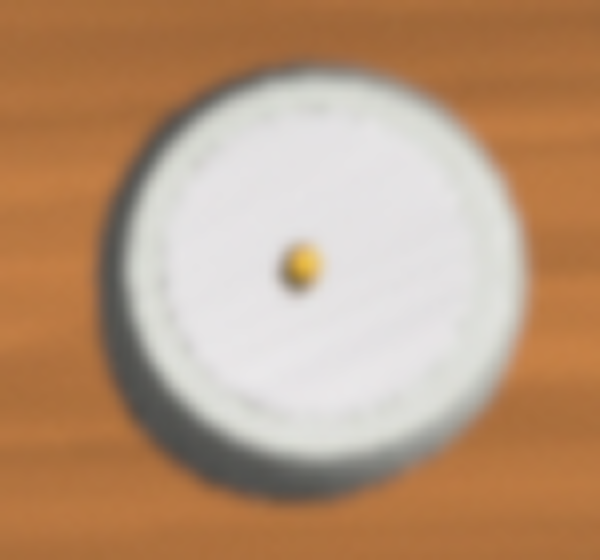

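Measurements (m):

| Thing | Position | Check |
|---|---|---|
| Gauge | (0.437, 0.217) | about 29 mm across, top at z 0.10, reach 0.49 |
| Lid | (0.605, -0.047) | z 0.155 |
| Stem | about (0.601, -0.041) | 6–7 mm off the lid centre, as stated |
| Dish | about (0.45, -0.28) | still rough |

I'll move to a waypoint and turn the tool's x axis to world x.

>>> {"fn": "apply_moves", "kwargs": {
  "plan": [
    [[0, 0, -0.142, -35, -40, -4, -1], [0, 0, -0.284, -70, -81, -8, -1], [0, 0, -0.426, -104, -121, -12, -1], [0, 0, -0.568, -139, -162, -16, -1], [0, 0, -0.71, -174, -202, -20, -1], [0, 0, -0.852, -209, -243, -24, -1], [0, 0, -0.994, -244, -283, -27, -1], [0, 0, -1.136, -279, -323, -30, -1], [0, 0, -1.136, -279, -323, -30, -1], [0, 0, -1.136, -279, -323, -30, -1]]
  ],
  "force": 50
}}

```text
t: 1.35
tool_pos: [0.4488, -0.2009, 0.2523]
orientation: [1.0, -0.0, -0.0, 0.0]
force: [-0.1, 0.2, 1.0]
opening: 0.0869
```

>>> {"fn": "apply_moves", "kwargs": {
  "plan": [
    [[0, 0, 0, -1, -50, 0, -1], [0, 0, 0, -3, -102, 0, -1], [0, 0, 0, -5, -155, 10, -1], [0, 0, 0, -7, -208, 20, -1], [0, 0, 0, -9, -260, 30, -1], [0, 0, 0, -10, -313, 45, -1], [0, 0, 0, -11, -366, 60, -1], [0, 0, 0, -12, -418, 80, -1], [0, 0, 0, -12, -418, 80, -1], [0, 0, 0, -12, -418, 80, -1]]
  ]
}}

```text
t: 2.6
tool_pos: [0.4378, 0.2157, 0.1722]
orientation: [1.0, -0.001, -0.0, 0.0]
force: [-0.5, -1.1, 0.2]
opening: 0.087
```

```bash
python3 - <<'E'
from h import *
o=env.get_obs(); print(o['tool_pos'].round(4))
p,d=env.read_camera("scene"); np.savez("pics/s1.npz",p=p,d=d)
cv2.imwrite("pics/s1.png",cv2.resize(p[80:230,240:440],None,fx=4,fy=4)[:,:,::-1])
Q=cloud("scene",d); q=box(Q,322,354,140,195)
q=q[(q[:,2]>.02)&(q[:,2]<.095)&(abs(q[:,0]-.437)<.025)&(abs(q[:,1]-.217)<.025)]; print(len(q),circ(q))
E
```

```text
[0.4378 0.2157 0.1722]
242 (array([0.4363097 , 0.21787638]), np.float64(0.012861077474312557))
```

View pics/s1.png

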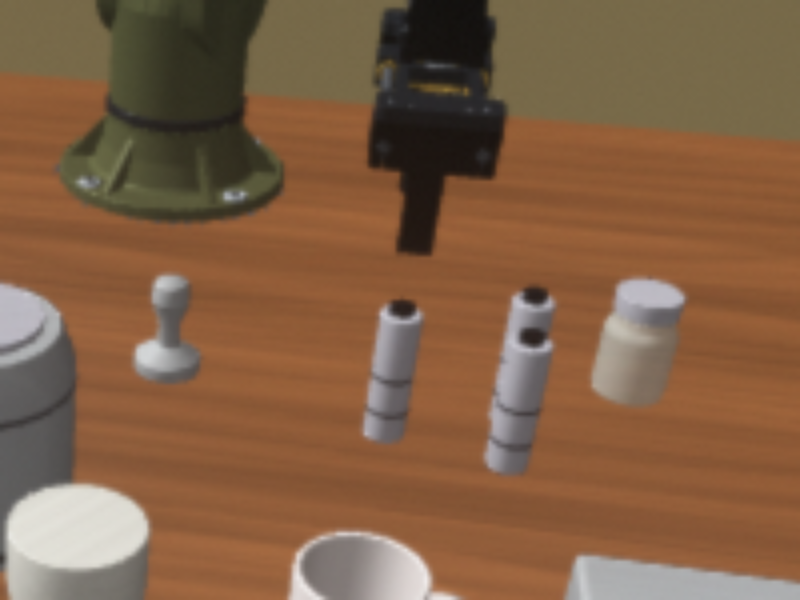

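The gripper is straight above the single gauge (crop pixel 400,370), and its two look-alikes are clear to the right. I'll go down and then grip.

>>> {"fn": "apply_moves", "kwargs": {
  "plan": [
    [[0, 0, 0, 0, -1.5, 16, -1], [0, 0, 0, 0, -1.5, 32, -1], [0, 0, 0, 0, -1.5, 48, -1], [0, 0, 0, 0, -1.5, 64, -1], [0, 0, 0, 0, -1.5, 80, -1], [0, 0, 0, 0, -1.5, 95, -1], [0, 0, 0, 0, -1.5, 104, -1], [0, 0, 0, 0, -1.5, 109, -1], [0, 0, 0, 0, -1.5, 109, -1], [0, 0, 0, 0, -1.5, 109, -1]]
  ]
}}

```text
t: 3.9
tool_pos: [0.4376, 0.2192, 0.064]
orientation: [1.0, -0.0, 0.0, -0.0]
force: [0.6, 0.1, 0.3]
opening: 0.0869
```

>>> {"fn": "apply_moves", "kwargs": {
  "plan": [
    [[0, 0, 0, 0, 0, 0, 1], [0, 0, 0, 0, 0, 0, 1], [0, 0, 0, 0, 0, 0, 1], [0, 0, 0, 0, 0, 0, 1], [0, 0, 0, 0, 0, 0, 1], [0, 0, 0, 0, 0, 0, 1], [0, 0, 0, 0, 0, 0, 1], [0, 0, 0, 0, 0, 0, 1], [0, 0, 0, 0, 0, 0, 1], [0, 0, 0, 0, 0, 0, 1]]
  ],
  "force": 55
}}

```text
t: 5.15
tool_pos: [0.4371, 0.219, 0.0634]
orientation: [1.0, 0.0, -0.0, 0.0]
force: [-0.6, 0.6, -1.7]
opening: 0.0289
```

>>> {"fn": "apply_moves", "kwargs": {
  "plan": [
    [[0, 0, 0, 0, 0, -20, 1], [0, 0, 0, 0, 0, -60, 1], [0, 0, 0, 0, 0, -110, 1], [0, 0, 0, 0, 0, -160, 1], [0, 0, 0, 10, 15, -205, 1], [0, 0, 0, 30, 50, -237, 1], [0, 0, 0, 60, 95, -237, 1], [0, 0, 0, 85, 135, -237, 1], [0, 0, 0, 100, 160, -237, 1], [0, 0, 0, 100, 160, -237, 1]]
  ]
}}

```text
t: 6.4
tool_pos: [0.5378, 0.0569, 0.3006]
orientation: [1.0, -0.002, -0.0, -0.0]
force: [-1.1, -0.0, -2.4]
opening: 0.0287
```

>>> {"fn": "apply_moves", "kwargs": {
  "plan": [
    [[0, 0, 0, 10, 15, 0, 1], [0, 0, 0, 25, 40, 0, 1], [0, 0, 0, 40, 65, 0, 1], [0, 0, 0, 52, 83, 0, 1], [0, 0, 0, 60, 95, 0, 1], [0, 0, 0, 64, 100, 5, 1], [0, 0, 0, 64, 100, 15, 1], [0, 0, 0, 64, 100, 25, 1], [0, 0, 0, 64, 100, 25, 1], [0, 0, 0, 64, 100, 25, 1]]
  ]
}}

```text
t: 7.65
tool_pos: [0.6011, -0.0405, 0.2758]
orientation: [1.0, 0.0, 0.0, 0.0]
force: [-0.5, -0.5, -1.7]
opening: 0.0288
```

```bash
python3 - <<'E'
from h import *
for i in range(1): o=env.get_obs(); print(o['tool_pos'].round(4),o['force'].round(2))
p,d=env.read_camera("scene"); np.savez("pics/s2.npz",p=p,d=d)
cv2.imwrite("pics/s2.png",cv2.resize(p[70:220,160:310],None,fx=4,fy=4)[:,:,::-1])
Q=cloud("scene",d); q=Q.reshape(-1,3)
m=(abs(q[:,0]-.6)<.03)&(abs(q[:,1]+.04)<.03)
for a,b in((.21,.235),(.235,.27)):
    g=q[m&(q[:,2]>a)&(q[:,2]<b)]; print('gauge',len(g),circ(g),g[:,2].min().round(4), g.mean(0).round(4))
s=q[m&(q[:,2]>.162)&(q[:,2]<.186)]; print('stem',len(s),s.mean(0).round(4),circ(s))
l=q[(abs(q[:,2]-.156)<.006)&(np.hypot(q[:,0]-.605,q[:,1]+.046)<.07)]; print('lid y mid',(l[:,1].min()+l[:,1].max())/2)
E
```

```text
[ 0.6011 -0.0405  0.2758] [-0.51 -0.45 -1.71]
gauge 104 (array([ 0.6016901 , -0.04101453]), np.float64(0.013071066349910907)) 0.2118 [ 0.6111 -0.0386  0.2239]
gauge 182 (array([ 0.60188757, -0.04105629]), np.float64(0.013541239921405688)) 0.2351 [ 0.6115 -0.0392  0.2525]
stem 45 [ 0.6046 -0.04    0.1746] (array([ 0.60275442, -0.04051522]), np.float64(0.004339742730835243))
lid y mid -0.04671557898711026
```

View pics/s2.png

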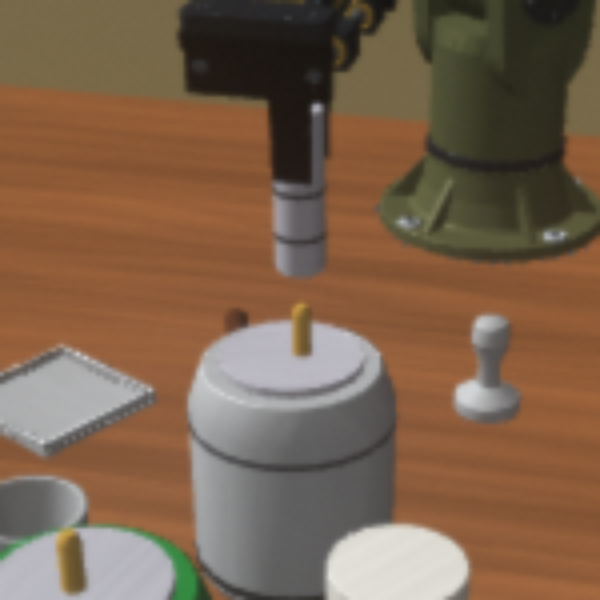

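The gauge hangs upright above the stem, with the mouth at crop (300,270) and the stem at (302,310). The stem is about 1 mm ahead in x and 0.5 mm in y. I'll correct for that and feel my way down.

>>> {"fn": "apply_moves", "kwargs": {
  "plan": [
    [[0, 0, 0, 1, -0.5, 5, 1], [0, 0, 0, 1, -0.5, 10, 1], [0, 0, 0, 1, -0.5, 15, 1], [0, 0, 0, 1, -0.5, 19, 1], [0, 0, 0, 1, -0.5, 22, 1], [0, 0, 0, 1, -0.5, 24, 1], [0, 0, 0, 1, -0.5, 26, 1], [0, 0, 0, 1, -0.5, 28, 1], [0, 0, 0, 1, -0.5, 28, 1], [0, 0, 0, 1, -0.5, 28, 1]]
  ]
}}

```text
t: 8.95
tool_pos: [0.6022, -0.0404, 0.2476]
orientation: [1.0, 0.0, 0.0, 0.0]
force: [-0.1, -0.2, -2.3]
opening: 0.0288
```

>>> {"fn": "apply_moves", "kwargs": {
  "plan": [
    [[0, 0, 0, 0, 0, 1, 1], [0, 0, 0, 0, 0, 1.5, 1], [0, 0, 0, 0, 0, 2, 1], [0, 0, 0, 0, 0, 2.5, 1], [0, 0, 0, 0, 0, 3, 1], [0, 0, 0, 0, 0, 3.5, 1], [0, 0, 0, 0, 0, 3.5, 1], [0, 0, 0, 0, 0, 3.5, 1], [0, 0, 0, 0, 0, 3.5, 1], [0, 0, 0, 0, 0, 3.5, 1]]
  ]
}}

```text
t: 10.2
tool_pos: [0.6022, -0.0405, 0.244]
orientation: [1.0, 0.0, -0.0, 0.0]
force: [-0.2, 0.2, -1.7]
opening: 0.0288
```

>>> {"fn": "apply_moves", "kwargs": {
  "plan": [
    [[0, 0, 0, 0, 0, 1, 1], [0, 0, 0, 0, 0, 2, 1], [0, 0, 0, 0, 0, 3, 1], [0, 0, 0, 0, 0, 4, 1], [0, 0, 0, 0, 0, 5, 1], [0, 0, 0, 0, 0, 6, 1], [0, 0, 0, 0, 0, 7, 1], [0, 0, 0, 0, 0, 8, 1], [0, 0, 0, 0, 0, 8, 1], [0, 0, 0, 0, 0, 8, 1]]
  ]
}}

```text
t: 11.45
tool_pos: [0.6026, -0.0404, 0.2379]
orientation: [1.0, -0.0, 0.001, 0.0]
force: [-2.8, 0.4, 7.0]
opening: 0.0289
```

The stem is in the bore and the rod is being pushed: about 9 N up and 2.8 N towards -x. I'll ease 1 mm back in -x and go on.

>>> {"fn": "apply_moves", "kwargs": {
  "plan": [
    [[0, 0, 0, -0.5, 0, 0, 1], [0, 0, 0, -1, 0, 1, 1], [0, 0, 0, -1, 0, 2, 1], [0, 0, 0, -1, 0, 3, 1], [0, 0, 0, -1, 0, 4, 1], [0, 0, 0, -1, 0, 5, 1], [0, 0, 0, -1, 0, 6, 1], [0, 0, 0, -1, 0, 7, 1], [0, 0, 0, -1, 0, 7, 1], [0, 0, 0, -1, 0, 7, 1]]
  ]
}}

```text
t: 12.7
tool_pos: [0.6023, -0.0404, 0.2317]
orientation: [1.0, -0.0, 0.002, 0.0]
force: [-2.8, -0.1, 8.9]
opening: 0.0288
```

>>> {"fn": "apply_moves", "kwargs": {
  "plan": [
    [[0, 0, 0, -0.5, 0, 0, 1], [0, 0, 0, -1, 0, 1, 1], [0, 0, 0, -1, 0, 2, 1], [0, 0, 0, -1, 0, 3, 1], [0, 0, 0, -1, 0, 4, 1], [0, 0, 0, -1, 0, 5, 1], [0, 0, 0, -1, 0, 6, 1], [0, 0, 0, -1, 0, 6, 1], [0, 0, 0, -1, 0, 6, 1], [0, 0, 0, -1, 0, 6, 1]]
  ]
}}

```text
t: 13.95
tool_pos: [0.6021, -0.0403, 0.226]
orientation: [1.0, -0.0, 0.003, 0.0]
force: [-1.1, -0.4, 8.7]
opening: 0.0288
```

```bash
python3 - <<'E'
from h import *
o=env.get_obs(); print(o['tool_pos'].round(4),o['force'].round(2),o['ft_torque'].round(3),R.from_quat(o['orientation']).as_matrix()[:,2].round(4))
p,d=env.read_camera("scene"); np.savez("pics/s3.npz",p=p,d=d)
cv2.imwrite("pics/s3.png",cv2.resize(p[80:200,175:295],None,fx=5,fy=5,interpolation=cv2.INTER_CUBIC)[:,:,::-1])
E
```

```text
[ 0.6021 -0.0403  0.226 ] [-1.15 -0.39  8.7 ] [-0.073  0.023  0.011] [ 5.6e-03 -9.0e-04 -1.0e+00]
```

View pics/s3.png

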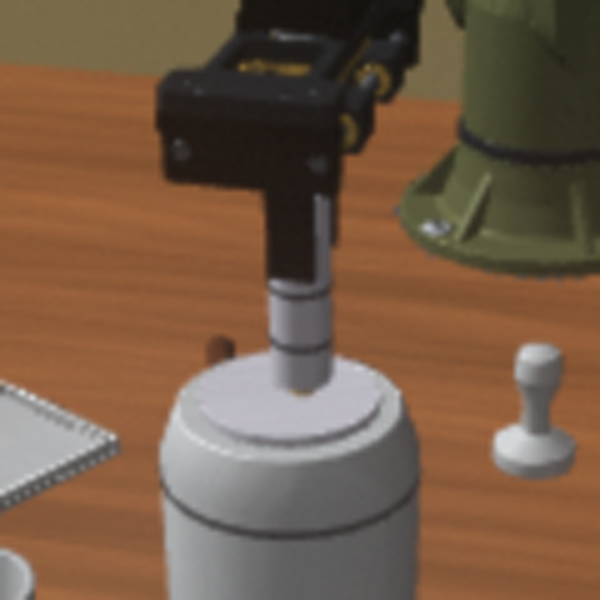

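The mouth is about 6 mm above the lid, with a sliver of brass showing at crop (300,392), and the gauge is upright. I'll continue.

>>> {"fn": "apply_moves", "kwargs": {
  "plan": [
    [[0, 0, 0, 0, 0, 1, 1], [0, 0, 0, 0, 0, 2, 1], [0, 0, 0, 0, 0, 3, 1], [0, 0, 0, 0, 0, 4, 1], [0, 0, 0, 0, 0, 5, 1], [0, 0, 0, 0, 0, 5.5, 1], [0, 0, 0, 0, 0, 6, 1], [0, 0, 0, 0, 0, 6, 1], [0, 0, 0, 0, 0, 6, 1], [0, 0, 0, 0, 0, 6, 1]]
  ]
}}

```text
t: 15.25
tool_pos: [0.6021, -0.0404, 0.22]
orientation: [1.0, -0.0, 0.003, 0.0]
force: [-0.5, 0.6, 8.8]
opening: 0.0288
```

>>> {"fn": "apply_moves", "kwargs": {
  "plan": [
    [[0, 0, 0, 0, 0, 0.5, 1], [0, 0, 0, 0, 0, 1, 1], [0, 0, 0, 0, 0, 1.5, 1], [0, 0, 0, 0, 0, 2, 1], [0, 0, 0, 0, 0, 2.5, 1], [0, 0, 0, 0, 0, 2.5, 1], [0, 0, 0, 0, 0, 2.5, 1], [0, 0, 0, 0, 0, 2.5, 1], [0, 0, 0, 0, 0, 2.5, 1], [0, 0, 0, 0, 0, 2.5, 1]]
  ]
}}

```text
t: 16.5
tool_pos: [0.6022, -0.0403, 0.2191]
orientation: [1.0, -0.0, 0.003, 0.001]
force: [-2.5, -0.3, 16.9]
opening: 0.0285
```

The force rose by 8 N at TCP z 0.2191 (0.2194 expected for home), so the mouth is on the lid. I'll hold and take a look.

>>> {"fn": "apply_moves", "kwargs": {
  "plan": [
    [[0, 0, 0, 0, 0, 0, 1], [0, 0, 0, 0, 0, 0, 1], [0, 0, 0, 0, 0, 0, 1], [0, 0, 0, 0, 0, 0, 1], [0, 0, 0, 0, 0, 0, 1], [0, 0, 0, 0, 0, 0, 1], [0, 0, 0, 0, 0, 0, 1], [0, 0, 0, 0, 0, 0, 1], [0, 0, 0, 0, 0, 0, 1], [0, 0, 0, 0, 0, 0, 1]]
  ]
}}

```text
t: 17.75
tool_pos: [0.6022, -0.0403, 0.2191]
orientation: [1.0, -0.0, 0.003, 0.001]
force: [-3.0, -0.5, 16.5]
opening: 0.0286
```

```bash
python3 - <<'E'
from h import *
o=env.get_obs(); print(o['tool_pos'].round(4),o['force'].round(2),R.from_quat(o['orientation']).as_matrix()[:,2].round(4))
p,d=env.read_camera("scene"); np.savez("pics/s4.npz",p=p,d=d)
cv2.imwrite("pics/s4.png",cv2.resize(p[90:190,185:285],None,fx=6,fy=6,interpolation=cv2.INTER_CUBIC)[:,:,::-1])
# dish from the first top picture: floor corners, by rim heights
T=np.load("pics/top0.npz");P=cloud("top",T["d"])
q=P.reshape(-1,3);m=(abs(q[:,0]-.45)<.085)&(abs(q[:,1]+.28)<.075)&(q[:,2]>.006)&(q[:,2]<.02)
print(m.sum(),cv2.minAreaRect((q[m][:,:2]*1000).astype(np.float32)))
hsv=cv2.cvtColor(T["p"],cv2.COLOR_RGB2HSV); w=((hsv[...,1]<60)&(hsv[...,2]>120)).astype(np.uint8); w[:225]=0;w[295:]=0;w[:,:328]=0;w[:,395:]=0
n,lab,st,_=cv2.connectedComponentsWithStats(w);k=1+st[1:,4].argmax(); g=P[lab==k]; print(st[k],cv2.minAreaRect((g[:,:2]*1000).astype(np.float32)),np.median(g[:,2]))
E
```

```text
[ 0.6022 -0.0403  0.2191] [-3.01 -0.53 16.48] [ 0.0063 -0.0016 -1.    ]
703 ((446.84466552734375, -279.9664001464844), (153.6961669921875, 148.70315551757812), 2.096564292907715)
[ 333  232   54   56 1762] ((450.4960632324219, -278.6279296875), (109.27279663085938, 110.00656127929688), 61.447723388671875) nan
```

View pics/s4.png

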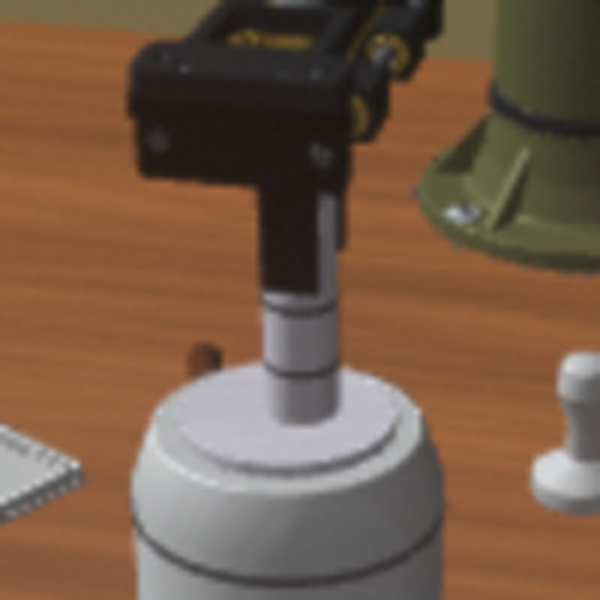

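The mouth sits flush on the lid with no brass visible (crop 303,420). It was held for more than 2 s. The dish measures (0.4505, -0.2786), 109×110 mm, which agrees with the given size. Lift and carry.

>>> {"fn": "apply_moves", "kwargs": {
  "plan": [
    [[0, 0, 0, 0, 0, -5, 1], [0, 0, 0, 0, 0, -12, 1], [0, 0, 0, 0, 0, -20, 1], [0, 0, 0, 0, 0, -30, 1], [0, 0, 0, 0, 0, -40, 1], [0, 0, 0, 0, 0, -55, 1], [0, 0, 0, 0, 0, -70, 1], [0, 0, 0, 0, 0, -85, 1], [0, 0, 0, 0, 0, -85, 1], [0, 0, 0, 0, 0, -85, 1]]
  ]
}}

```text
t: 19.05
tool_pos: [0.6, -0.0404, 0.2992]
orientation: [1.0, 0.0, -0.0, 0.0]
force: [-0.2, -0.3, -3.3]
opening: 0.0285
```

>>> {"fn": "apply_moves", "kwargs": {
  "plan": [
    [[0, 0, 0, -10, 15, 0, 1], [0, 0, 0, -30, 47, 0, 1], [0, 0, 0, -55, 85, 0, 1], [0, 0, 0, -80, 125, 0, 1], [0, 0, 0, -105, 165, 0, 1], [0, 0, 0, -128, 200, 0, 1], [0, 0, 0, -143, 224, 0, 1], [0, 0, 0, -150, 238, 0, 1], [0, 0, 0, -150, 238, 0, 1], [0, 0, 0, -150, 238, 0, 1]]
  ]
}}

```text
t: 20.3
tool_pos: [0.451, -0.2769, 0.2995]
orientation: [1.0, 0.001, 0.0, -0.0]
force: [-0.4, 1.4, -1.7]
opening: 0.0286
```

>>> {"fn": "apply_moves", "kwargs": {
  "plan": [
    [[0, 0, 0, 0, 0, 20, 1], [0, 0, 0, 0, 0, 55, 1], [0, 0, 0, 0, 0, 95, 1], [0, 0, 0, 0, 0, 135, 1], [0, 0, 0, 0, 0, 170, 1], [0, 0, 0, 0, 0, 200, 1], [0, 0, 0, 0, 0, 215, 1], [0, 0, 0, 0, 0, 222, 1], [0, 0, 0, 0, 0, 222, 1], [0, 0, 0, 0, 0, 222, 1]]
  ]
}}

```text
t: 21.55
tool_pos: [0.4511, -0.2789, 0.0787]
orientation: [1.0, 0.0, 0.001, 0.001]
force: [0.9, 0.3, -2.4]
opening: 0.029
```

```bash
python3 - <<'E'
from h import *
o=env.get_obs(); print(o['tool_pos'].round(4),o['force'].round(2))
p,d=env.read_camera("scene"); np.savez("pics/s5.npz",p=p,d=d)
cv2.imwrite("pics/s5.png",cv2.resize(p[90:200,115:225],None,fx=5,fy=5,interpolation=cv2.INTER_CUBIC)[:,:,::-1])
E
```

```text
[ 0.4511 -0.2789  0.0787] [ 0.85  0.27 -2.44]
```

View pics/s5.png

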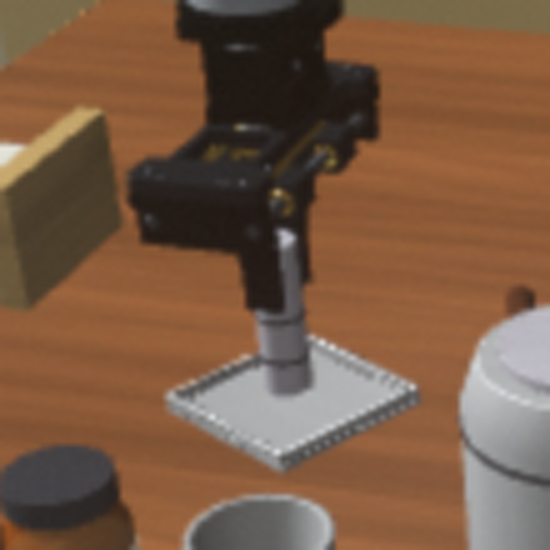

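The gauge is upright just above the middle of the dish (crop 290,390). I'll lower it slowly until it touches.

>>> {"fn": "apply_moves", "kwargs": {
  "plan": [
    [[0, 0, 0, 0, 0, 2, 1], [0, 0, 0, 0, 0, 4, 1], [0, 0, 0, 0, 0, 6, 1], [0, 0, 0, 0, 0, 7.5, 1], [0, 0, 0, 0, 0, 9, 1], [0, 0, 0, 0, 0, 10, 1], [0, 0, 0, 0, 0, 11, 1], [0, 0, 0, 0, 0, 12, 1], [0, 0, 0, 0, 0, 12, 1], [0, 0, 0, 0, 0, 12, 1]]
  ]
}}

```text
t: 22.85
tool_pos: [0.4504, -0.2789, 0.0673]
orientation: [1.0, -0.0, -0.0, 0.001]
force: [-4.2, 2.1, 9.7]
opening: 0.0292
```

The gauge is on the floor of the dish: TCP z 0.0673 against 0.0674 expected, at about 12 N. I'll ease off, open and retreat straight up.

>>> {"fn": "apply_moves", "kwargs": {
  "plan": [
    [[0, 0, 0, 0, 0, -0.5, 1], [0, 0, 0, 0, 0, -1, 1], [0, 0, 0, 0, 0, -1, 1], [0, 0, 0, 0, 0, -1, 0.2], [0, 0, 0, 0, 0, -1, 0], [0, 0, 0, 0, 0, -1, -0.4], [0, 0, 0, 0, 0, -1, -0.8], [0, 0, 0, 0, 0, -1, -1], [0, 0, 0, 0, 0, -1, -1], [0, 0, 0, 0, 0, -1, -1]]
  ]
}}

```text
t: 24.1
tool_pos: [0.4502, -0.2785, 0.0665]
orientation: [1.0, 0.0, 0.0, 0.0]
force: [0.1, -0.0, -0.3]
opening: 0.0835
```

>>> {"fn": "apply_moves", "kwargs": {
  "plan": [
    [[0, 0, 0, 0, 0, -5, -1], [0, 0, 0, 0, 0, -15, -1], [0, 0, 0, 0, 0, -35, -1], [0, 0, 0, 0, 0, -60, -1], [0, 0, 0, 0, 0, -90, -1], [0, 0, 0, 0, 0, -125, -1], [0, 0, 0, 0, 0, -160, -1], [0, 0, 0, 0, 0, -180, -1], [0, 0, 0, 0, 0, -180, -1], [0, 0, 0, 0, 0, -180, -1]]
  ]
}}

```text
t: 25.35
tool_pos: [0.4498, -0.2782, 0.2459]
orientation: [1.0, 0.0, -0.0, -0.0]
force: [-0.4, -0.3, -0.7]
opening: 0.087
```

```bash
python3 - <<'E'
from h import *
o=env.get_obs(); print(o['tool_pos'].round(4),o['force'].round(2),o['opening'])
p,d=env.read_camera("scene"); np.savez("pics/s6.npz",p=p,d=d)
cv2.imwrite("pics/s6.png",cv2.resize(p[90:200,115:225],None,fx=5,fy=5,interpolation=cv2.INTER_CUBIC)[:,:,::-1])
q=cloud("scene",d).reshape(-1,3); m=(abs(q[:,0]-.45)<.025)&(abs(q[:,1]+.279)<.025)&(q[:,2]<.16)
for a,b in((.012,.04),(.04,.07),(.07,.1),(.1055,.16)):
    g=q[m&(q[:,2]>a)&(q[:,2]<b)]; print(len(g),g.mean(0).round(4),g[:,2].max().round(4))
E
```

```text
[ 0.4498 -0.2782  0.2459] [-0.43 -0.27 -0.72] 0.0869748434845199
76 [ 0.4582 -0.2742  0.0259] 0.0397
87 [ 0.4583 -0.2746  0.0545] 0.0698
92 [ 0.4582 -0.2746  0.0846] 0.0999
27 [ 0.4504 -0.2782  0.1164] 0.1215
```

View pics/s6.png

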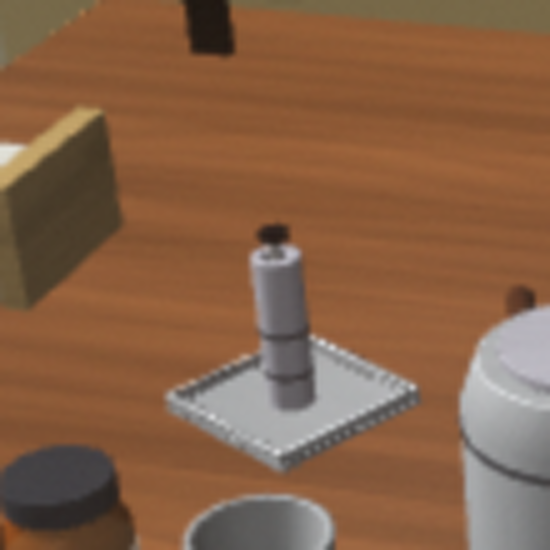

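The gauge stands upright in the middle of the dish, its front face constant in x and y with height. The button top is at z 0.1215, against 0.1105 if the rod were in, so the rod is about 11 mm out. I'll hand the job in.

```bash
python3 - <<'E'
from h import *
print(env.finish_job(), env.get_obs()['t'])
E
```

```text
the job is handed in; nothing more can be done
the job is handed in; nothing more can be done
```

I pressed the rightmost gauge fully home over the canister's valve stem, held it there for more than a second, and stood it in the steel dish with its rod out. The job was handed in at about 25 s; no verdict is reported.

- **Pressing:** The largest force I read was about 19 N, against the 40 N limit. The mouth was flush on the lid, at TCP z 0.2191 m where 0.2194 was expected. It was about 7 mm from the lid's centre and tilted less than 0.01 rad.
- **In the dish:** The gauge went down with about 12 N. It stands upright within a few mm of the dish's centre, and its rod is about 11 mm out by the depth image. The gripper is open and about 12 cm clear above it.
- **Less certain:** While pressing there was a sideways force of up to 3 N on the stem, and shifting the tool 2 mm sideways did not fully remove it. I did not measure the bystanders again; the arm stayed clear of them, and those in the last picture look unmoved.

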